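Snap the sharpening stone into its honing stand

TASK

Snap the sharpening stone into the honing stand: press it down square onto the sloping bed, between the guide rods, until its chamfered ends have spread the two spring clips and both clips have closed over its ends. Leave it lying flat on the bed, let go of it, and do not knock the other things on the table about.

Things in the scene. Friction and masses are not known exactly. Their poses are not given: they have to be found in the camera images.
- stone: sharpening stone: plain grey block 140 mm long (y), 44 wide (x), 32 thick (z), 0.26 to 0.49 kg. Both ends are chamfered to a blunt wedge, above and below alike: over the last 6 mm of length the thickness goes from 32 to 8 mm. Either face and either end will do. Origin: centre of underside. Starts flat on the bench, z = 0
- stone_mid (a point): centre of the sharpening stone, 16 mm above its underside; axes as stone
- honing_stand: fixed wooden stand, base 130 x 210 x 14 mm, origin under it on the saw's top (z = 3 mm), x from low front to high back. Its bed has four round steel guide rods (along the bed's y, 12 mm thick, at y from -66 to -34 and 34 to 66 mm, standing 11 mm above the face), leaving 50 mm between them in x for the stone's width; between y = -34 and 34 mm the edges are free for fingers
- stone_bed: the stand's bed: board 85 mm (x) by 200 (y), sloping 26 degrees, low edge towards the robot. Origin: centre of its upper face, 55 mm above z = 0. x points up the slope, y level to the left, z squarely out of the face (leaning to the robot). Seated, the stone lies flat on the face, long axis along y, its middle within 3 mm of the origin in x and y
- clip_left (a joint): spring clip at the bed's +y end: steel leaf 30 mm wide, inner face 71.5 mm from the bed's centre, hinged at its foot; its rolled nose (10 mm thick, centre 31.5 mm above the face) reaches in to 65.5 mm; flared tip 45 mm above the face. Rad: 0 closed, grows outward to 0.4, about 0.15 to 0.2 as the stone passes. Nose force 2.4 N closed, 5 N spread; pushing the stone in takes about 8 to 15 N
- clip_right (a joint): the same clip, mirrored, at the -y end of the bed. 0 closed, grows outward
- offcut: wooden offcut 38 x 115 x 19 mm, square ends, a bystander; origin centre of underside, long axis y
- sanding_block: brown sanding block 60 x 97 x 28 mm, a bystander; origin centre of underside, long axis y
- tape_measure: tape measure lying on its side 65 x 76 x 35 mm, a bystander, does not move; origin centre of underside
- screw_jar: glass jar with screws, 62 mm across, 80 mm tall, a bystander, does not move; origin centre of underside
- spray_can: grey spray can, 54 mm across, 202 mm tall, a bystander, does not move; origin centre of underside
- blue_cup: plastic cup, 71 mm across, 88 mm tall, a bystander, does not move; origin centre of underside
- wood_block: wooden block 60 x 150 x 45 mm, square ends, a bystander; origin centre of underside, long axis y
- long_offcut: wooden offcut 32 x 200 x 19 mm, a bystander; origin centre of underside, long axis y

How it is judged:
At the end, for the whole second after the job is handed in: The stone lies flat on the sloping bed (height within 3.5 mm, parallel within 4 degrees), centred within 7 mm across it and 5 mm along it and within 8.5 degrees of its long axis; both clips are closed (below 0.07 rad); the stone is released and at rest (z of stone_mid in the frame of stone_bed between 0.0125 and 0.0195 m and x of stone_mid in the frame of stone_bed between -0.007 and 0.007 m and y of stone_mid in the frame of stone_bed between -0.005 and 0.005 m and angle between the z axis of stone and the z axis of stone_bed, either way round below 0.07 rad and angle between the y axis of stone and the y axis of stone_bed, either way round below 0.15 rad and value of joint each of clip_left, clip_right below 0.07 rad and linear speed of stone below 0.02 m/s); the robot touches nothing.
It fails at once if a loose wooden piece or the sanding block is pushed more than 3 cm (distance of any of offcut, sanding_block, wood_block, long_offcut from where it was at the start of the episode above 0.03 m).
It also fails if it takes over 38 s, if anything falls off the work surface, if the arm or the gripper's body presses on something with over 40 N, if the wrist force passes 120 N, or if a joint passes its speed limit or range.

ROBOT

A 7-joint arm with a two-finger parallel gripper is mounted at the origin on a cart in front of the work surface, level with it; the furniture and walls round the work are solid. World frame = base frame: x ahead of the robot, y to its left, z up, the work surface at z = 0. Lengths are in m, angles in rad, forces in N, time in s.
With the tool pointing down it reaches from about 0.4 to 0.85 m from the base axis. Payload 10.4 kg.
Tool frame: the origin (TCP) lies at the very end of the fingers, on their centre line; the grasp point (between the pads) lies 19 mm behind it; z points along the fingers, y is the line along which they close (so a half turn about z gives the same grasp; the last joint's range is limited). The gripper opens to 85 mm and grips with 20 to 120 N. Pads are 22 mm wide; open, the fingers measure 114 mm over their backs; the gripper's body (76 mm by 85 mm) begins 54 mm behind the grasp point. The pads swing forward as they close: fully open they stand 13 mm farther back than shut.
Start: joints at [-0.023, 0.332, -0.065, 1.46, 0.022, 1.35, -0.088], TCP at [0.625, 0, 0.231] pointing down, gripper open.
Joint ranges: [-2.6, 2.6], [-0.5, 2.12], [-1.47, 1.34], [0.16, 2.42], [-1.27, 4.41], [0.06, 2.06], [-2.6, 2.6]. Speed limits (rad/s): [2.22, 2.22, 2.79, 2.79, 3.14, 3.14, 3.14].

INTERFACE

Orientations are given as a unit quaternion [x, y, z, w].
In Python, from workcell import manip, vision, order gives the robot as it stands. The module is installed in compiled form; this text tells all that it offers.
- The arm moves only by the tool move_arm, never from a script. Its argument "motion" is a list of rows, each a list of 3 entries, a list of its own where there are three numbers: the shift along the tool's x, y, z scaled (see below), then the turn, a rotation vector about the tool's x, y, z scaled (see below), then the opening, from -1 (shut) to 1 (fully open). In form: [[[dx, dy, dz], [wx, wy, wz], hand], ...]. A call has 1 to 12 rows; each row shifts and turns the commanded pose from where the row before left it, along the tool's axes as they then stand; what a row does not reach is not made up. The controller multiplies each number of a shift by 0.75 m and each number of a turn by pi/4 rad. A row lasts 1/10 s, in which the tool goes at most 50 mm and 8.59 degrees, less where a joint would pass 70% of its speed; a pose out of reach is approached as far as the arm can. A call with a number of a shift or a turn outside -1 to 1 is refused whole. A call with a gripper value outside its range is refused whole. The fingers move at their own pace and stop on an object; "newtons" is the grip in N (left out, the last holds). Time passes only in rows, so rows that do not move let the fingers close. It gives the time, the measured TCP pose, the force, the opening and the grip force at its end, in the units of the state.
- manip.get_obs(): the state, without advancing time (a new reading comes with each control period).
- vision.camera(name): name is "scene" or "side" or "wrist"; returns a dict with "pixels" (384x512x3 uint8, red, green, blue), "fx", "fy", "cx", "cy" (pixels), "R" (3x3) and "t" (3): a world point X has camera coordinates R X + t. Camera axes: x right, y down, z forward; pixel columns grow to the right and rows downward; lengths in m; the calibration is good to about 2 mm. A picture is of the moment at which its call begins. There is no depth.
- order.hand_in(): hands the job in; it is judged then, once.
The state is a dict: "clock": time; "joint_pos": joint angles; "joint_velocities": joint speeds; "tau": joint torques, N m; "position": TCP position; "ee_rot": TCP orientation; "ft_force": force on the tool from outside, world axes, zero at the start; "torque": the same for the moment, N m; "grip_width": opening from 0.0 (shut) to 1.0 (fully open); "grasp_force": force on a finger pad.
Only numpy, scipy, OpenCV 4.12 (cv2) and the standard library are available. Lean on these libraries where they do the work, as an engineer would, in place of code of your own. Each camera call takes 0.05 s, during which the arm holds its last target. There are 200 camera calls.

## Working session

There is one attempt and no reset: what is moved stays moved. The work goes in short steps, Python scripts to look and compute and a tool call to move; the robot and the scene stay as the last step left them, time stands still between calls to the robot, and variables do not carry over. Pictures are saved under pics/ and viewed, at most 10 in all, crops included, and the job is handed in when it is done.

Besides the shell and the picture viewer there is one more tool, called after ">>>" in YAML: its name, and indented under it one key for each argument. move_arm: Moves the arm, as the interface text tells. Its arguments: {"type":"object","properties":{"motion":{"type":"array"},"newtons":{"type":"number"}},"required":["motion"]}

```bash
mkdir -p pics; cat > h.py <<'E'
from workcell import manip, vision, order
import numpy as np, cv2
from scipy.spatial.transform import Rotation as Ro
def snap(n,f):
    c=vision.camera(n); cv2.imwrite(f,cv2.cvtColor(c["pixels"],cv2.COLOR_RGB2BGR)); return c
def ray(c,u,v,z):
    R=np.array(c["R"]);t=np.array(c["t"]); o=-R.T@t
    d=R.T@np.array([(u-c["cx"])/c["fx"],(v-c["cy"])/c["fy"],1]); return o+d*(z-o[2])/d[2]
def proj(c,X):
    p=np.array(c["R"])@np.array(X)+np.array(c["t"]); return np.array([c["fx"]*p[0]/p[2]+c["cx"],c["fy"]*p[1]/p[2]+c["cy"]])
E
python3 - <<'E'
from h import *
import pickle
C={n:snap(n,f"pics/{n}0.png") for n in("scene","side","wrist")}
pickle.dump(C,open("c0.pkl","wb"))
for n,c in C.items(): print(n,c["fx"],-np.array(c["R"]).T@np.array(c["t"]),np.round(c["R"],2).tolist())
print(manip.get_obs())
E
```

```text
scene 413.5441168654211 [-0.29573612  0.85884905  1.24100247] [[-0.72, -0.7, -0.02], [-0.48, 0.51, -0.71], [0.51, -0.5, -0.7]]
side 382.09750555195603 [-0.05606904 -0.94012477  0.94692629] [[0.83, -0.56, 0.02], [-0.33, -0.51, -0.79], [0.46, 0.65, -0.61]]
wrist 339.23601869583484 [0.62543383 0.07894187 0.37334663] [[1.0, 0.0, -0.0], [0.0, -0.95, 0.31], [-0.0, -0.31, -0.95]]
{'clock': 0.15, 'joint_pos': array([-0.02257065,  0.33271948, -0.06469994,  1.46072948,  0.02163388,
        1.34990445, -0.08848493]), 'joint_velocities': array([-9.84534268e-08, -1.13487391e-03,  1.84342842e-04, -2.73485765e-03,
       -1.92811280e-05, -1.28303692e-03,  5.97882876e-05]), 'tau': array([ 1.13752249e-03, -6.25829744e+01,  4.95374459e-02, -3.91853535e+01,
        1.63436425e-02,  7.44175835e-03, -2.63868424e-05]), 'position': array([ 6.24723083e-01, -2.93354216e-05,  2.30712261e-01]), 'ee_rot': array([ 7.07103276e-01,  7.07110086e-01, -4.03064953e-04, -3.47595096e-04]), 'ft_force': array([ 0.5680477 , -0.88783045, -0.01667281]), 'torque': array([ 0.0308274 , -0.04251831,  0.00250402]), 'grasp_force': 0.0, 'grip_width': 0.9966076776927484}
```

View pics/scene0.png

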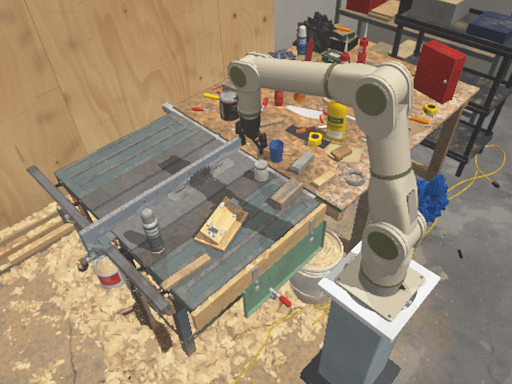

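View pics/side0.png

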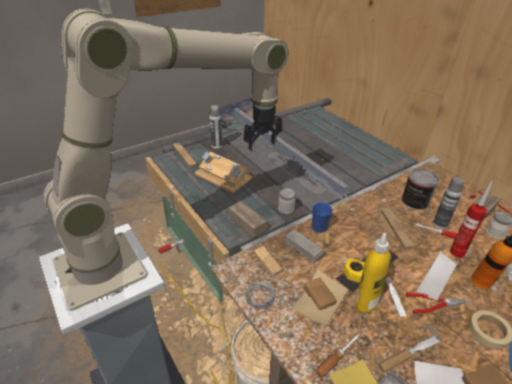

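View pics/wrist0.png

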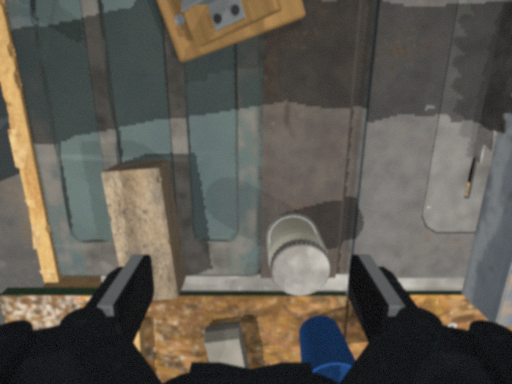

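The wrist view shows the stone's end at (225,345), the wood block at (145,230), and the stand at the top (225,20). In the side view the stone is at (303,245) and the stand at (222,172). I'll enlarge both areas.

```bash
python3 - <<'E'
from h import *
a=cv2.imread("pics/scene0.png")[140:260,180:340];b=cv2.imread("pics/side0.png")[130:280,180:340]
cv2.imwrite("pics/s1.png",cv2.resize(a,(800,600),interpolation=cv2.INTER_CUBIC))
cv2.imwrite("pics/s2.png",cv2.resize(b,(640,600),interpolation=cv2.INTER_CUBIC))
import pickle;C=pickle.load(open("c0.pkl","rb"))
print(ray(C["side"],303,245,.03),ray(C["scene"],302,160,.03),ray(C["wrist"],225,345,.03),ray(C["side"],222,172,.05),ray(C["scene"],221,222,.05))
E
```

```text
[ 0.58833035 -0.2988016   0.03      ] [ 0.59750675 -0.28280447  0.03      ] [ 0.59351756 -0.23553168  0.03      ] [0.56119446 0.18637544 0.05      ] [0.57002621 0.22991459 0.05      ]
```

View pics/s1.png

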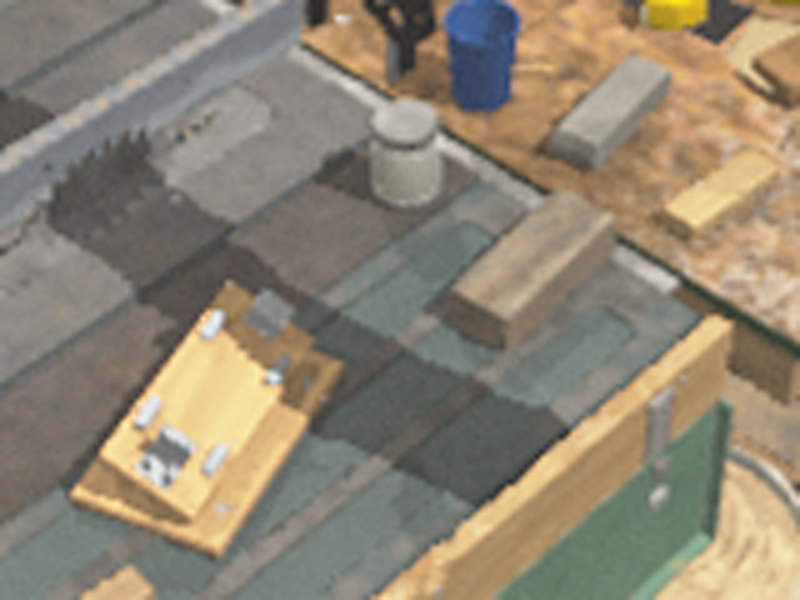

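View pics/s2.png

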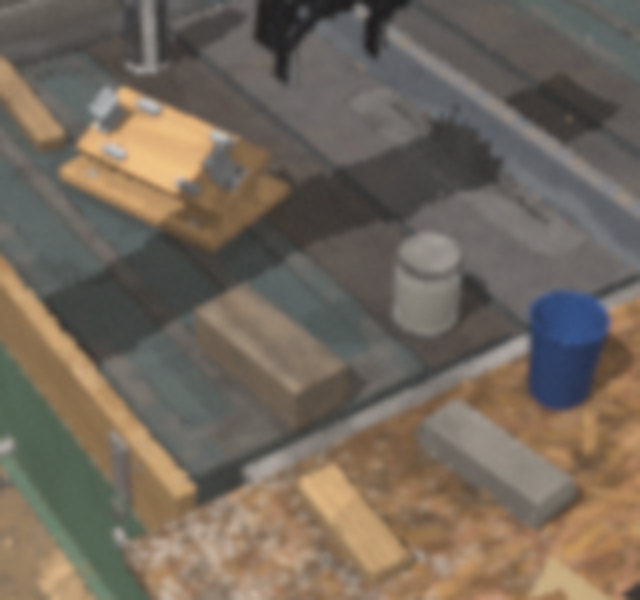

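The stone lies clear on the bench and the stand is empty, with its clips at both ends. I'll view the stand with the wrist camera first.

>>> move_arm:
  motion:
    - [[0.042,-0.011,-0.007],[0,0,0],1]
    - [[0.042,-0.011,-0.007],[0,0,0],1]
    - [[0.042,-0.011,-0.007],[0,0,0],1]
    - [[0.042,-0.011,-0.007],[0,0,0],1]
    - [[0.042,-0.011,-0.007],[0,0,0],1]
    - [[0.042,-0.011,-0.007],[0,0,0],1]
    - [[0,0,0],[0,0,0],1]
    - [[0,0,0],[0,0,0],1]

```text
clock: 0.95
position: [0.5753, 0.1895, 0.2626]
ee_rot: [0.707, 0.708, -0.0, 0.0]
ft_force: [-0.3, -0.7, -0.4]
grip_width: 1.004
grasp_force: 0.0
```

```bash
python3 - <<'E'
from h import *
import pickle
c=snap("wrist","pics/w1.png");pickle.dump(c,open("c1.pkl","wb"))
im=cv2.imread("pics/w1.png");cv2.imwrite("pics/w1b.png",cv2.resize(im,(800,600),interpolation=cv2.INTER_CUBIC))
o=manip.get_obs();print(o["position"],o["clock"])
E
```

```text
[0.57560504 0.18829562 0.26247318] 1.0
```

View pics/w1b.png

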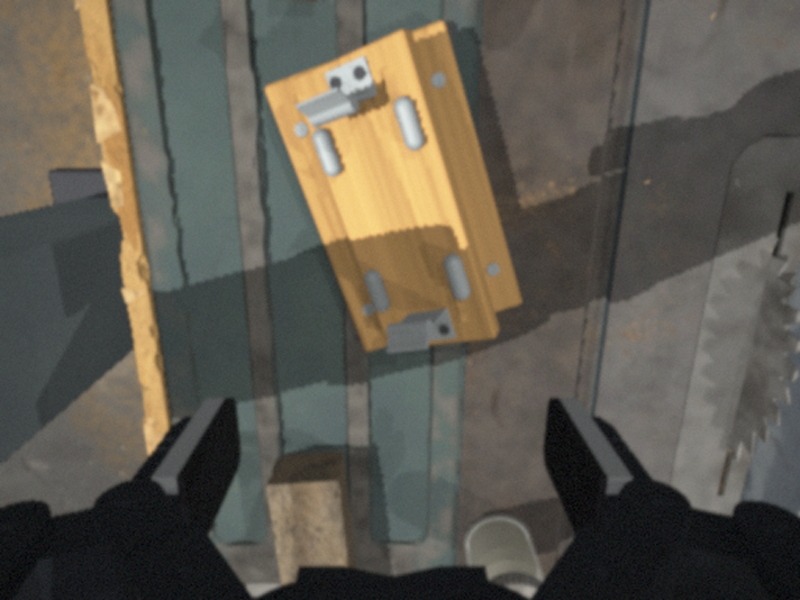

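>>> move_arm:
  motion:
    - [[-0.05,0.002,0.007],[0,0,0],1]
    - [[-0.05,0.002,0.007],[0,0,0],1]
    - [[-0.05,0.002,0.007],[0,0,0],1]
    - [[-0.05,0.002,0.007],[0,0,0],1]
    - [[-0.05,0.002,0.007],[0,0,0],1]
    - [[-0.05,0.002,0.007],[0,0,0],1]
    - [[-0.05,0.002,0.007],[0,0,0],1]
    - [[-0.05,0.002,0.007],[0,0,0],1]
    - [[-0.05,0.002,0.007],[0,0,0],1]
    - [[-0.05,0.002,0.007],[0,0,0],1]
    - [[-0.05,0.002,0.007],[0,0,0],1]
    - [[-0.05,0.002,0.007],[0,0,0],1]

```text
clock: 2.2
position: [0.5924, -0.2644, 0.1994]
ee_rot: [0.708, 0.706, -0.0, 0.0]
ft_force: [0.1, -0.6, -0.3]
grip_width: 0.999
grasp_force: 0.0
```

The stand sits at about 20° yaw. The rod centres are at (409,124), (327,152), (376,291) and (457,277) in the enlarged view, and the board's high corners are at (405,30) and (497,338). I'll fit its pose and look at the stone.

```bash
cat > fit.py <<'E'
from h import *
import pickle
from scipy.optimize import least_squares
c=pickle.load(open("c1.pkl","rb"));s=1.5625
P=np.array([[31,50,8],[-31,50,8],[-31,-50,8],[31,-50,8],[42.5,100,0],[42.5,-100,0]])/1e3
U=np.array([[409,124],[327,152],[376,291],[457,277],[405,30],[497,338]])/s
def bedR(yaw): return (Ro.from_euler('z',yaw)*Ro.from_euler('y',-26,degrees=True)).as_matrix()
def pts(p,P): return P@bedR(p[2]).T+np.array([p[0],p[1],.055])
def res(p,n=6): return np.concatenate([proj(c,X)-u for X,u in zip(pts(p,P[:n]),U[:n])])
if __name__=="__main__":
    for n in(4,6):
        r=least_squares(res,[.56,.2,.3],args=(n,));print(r.x,np.degrees(r.x[2]),np.round(res(r.x),1).reshape(-1,2).tolist())
    im=cv2.imread("pics/w1.png")
    w=snap("wrist","pics/w2.png");pickle.dump(w,open("c2.pkl","wb"))
    b=cv2.imread("pics/w2.png");cv2.imwrite("pics/w2b.png",cv2.resize(b,(800,600),interpolation=cv2.INTER_CUBIC))
    print(manip.get_obs()["position"])
E
python3 fit.py
```

```text
[0.57943505 0.21465938 0.32434116] 18.58337969382352 [[0.2, -0.6], [-0.4, -0.0], [0.3, 0.2], [-0.1, 0.5], [0.2, -2.3], [0.0, 0.2]]
[0.57940968 0.21421577 0.32561403] 18.65630983626132 [[0.1, -0.1], [-0.5, 0.5], [0.3, 0.6], [-0.1, 0.9], [0.1, -1.8], [0.1, 0.5]]
[ 0.59018853 -0.27212529  0.19804545]
```

View pics/w2b.png

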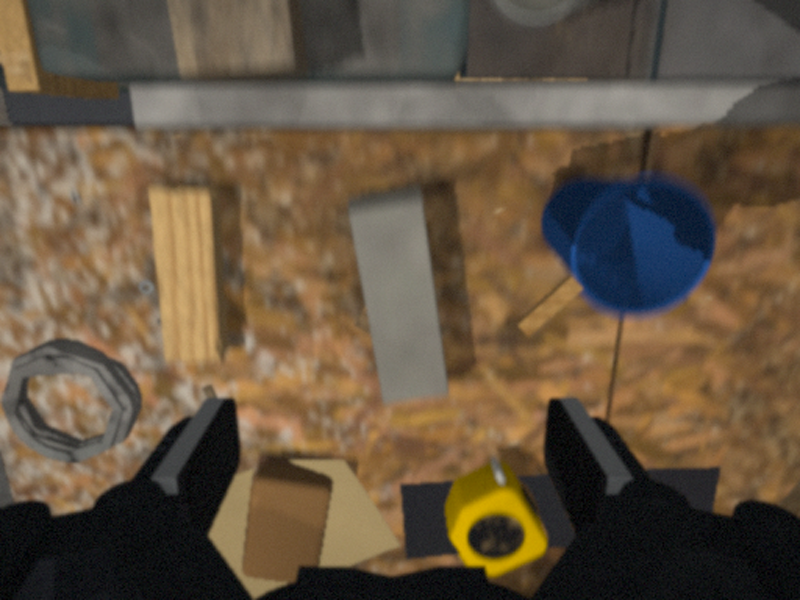

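The stone's outline corners are about (350,206), (421,188), (447,393) and (385,403). The cup is to its right with its base near (575,225), and the offcut is well to the left.

```bash
python3 - <<'E'
from h import *
import pickle
from scipy.optimize import least_squares
c=pickle.load(open("c2.pkl","rb"));s=1.5625
hsv=cv2.cvtColor(c["pixels"],cv2.COLOR_RGB2HSV)
m=((hsv[...,1]<50)&(hsv[...,2]>70)).astype(np.uint8); z=np.zeros_like(m); z[115:262,215:292]=1; m=cv2.morphologyEx(m*z,cv2.MORPH_OPEN,np.ones((3,3)))
n,l,st,_=cv2.connectedComponentsWithStats(m); k=1+np.argmax(st[1:,4]); m=(l==k).astype(np.uint8)
m=cv2.morphologyEx(m,cv2.MORPH_CLOSE,np.ones((7,7)));print(st[k])
V=np.array([[x*22,y,zz] for x in(-1,1) for y,zz in((64,32),(-64,32),(70,20),(-70,20),(70,12),(-70,12),(64,0),(-64,0))])/1e3
def hull(p):
    X=V@Ro.from_euler('z',p[2]).as_matrix().T+[p[0],p[1],0]
    return cv2.convexHull(np.array([proj(c,x) for x in X],np.float32))
cn=max(cv2.findContours(m,0,cv2.CHAIN_APPROX_NONE)[0],key=len)[:,0].astype(float)
# signed distance to hull; contour pixels lie half a px inside
def res(p):
    h=hull(p);return [cv2.pointPolygonTest(h,tuple(q),True)-.5 for q in cn]
r=least_squares(res,[.585,-.29,.15],loss="soft_l1",diff_step=1e-3);print(r.x,np.degrees(r.x[2]),np.abs(r.fun).mean(),np.abs(r.fun).max())
print("corners",np.round(hull(r.x)[:,0]*s).tolist())
print("cup",ray(c,575/s,225/s,0),ray(c,643/s,243/s,.088))
o=manip.get_obs();print(o["position"],o["ee_rot"])
E
```

```text
[ 224  122   62  134 5801]
[ 0.59940972 -0.29438811  0.15420845] 8.83549316767503 0.9337894490441065 4.44596793255814
corners [[449.0, 396.0], [383.0, 406.0], [348.0, 214.0], [348.0, 201.0], [349.0, 199.0], [419.0, 188.0], [420.0, 189.0], [422.0, 202.0]]
cup [ 0.71254971 -0.24720988  0.        ] [ 0.71596542 -0.24019958  0.088     ]
[ 0.59018853 -0.27212529  0.19804545] [ 7.10493109e-01  7.03699394e-01 -2.53629201e-03  5.20925283e-04]
```

>>> move_arm:
  motion:
    - [[-0.01,0.006,0.02],[0,0,-0.098],1]
    - [[-0.01,0.006,0.02],[0,0,-0.098],1]
    - [[0,0,0.04],[0,0,0],1]
    - [[0,0,0.02],[0,0,0],1]
    - [[0,0,0],[0,0,0],1]
    - [[0,0,0],[0,0,0],1]
    - [[0,0,0],[0,0,0],1]

```text
clock: 2.95
position: [0.6038, -0.276, 0.1266]
ee_rot: [0.651, 0.759, 0.0, 0.001]
ft_force: [0.4, 1.0, 1.2]
grip_width: 0.999
grasp_force: 0.0
```

```bash
cat >> h.py <<'E'
def err(T,zdir,xdir):
    "shift (tool axes, units) and turn to reach TCP T with tool z=zdir, tool x=xdir"
    o=manip.get_obs();R=Ro.from_quat(o["ee_rot"]);x=np.array(xdir);z=np.array(zdir)
    G=Ro.from_matrix(np.c_[x,np.cross(z,x),z]); d=np.array(T)-o["position"]
    print("shift now-axes",np.round(R.inv().apply(d)/.75,4),"goal-axes",np.round(G.inv().apply(d)/.75,4),"turn",np.round((R.inv()*G).as_rotvec()/(np.pi/4),4),"F",np.round(o["ft_force"],1),"w",round(o["grip_width"],3),"t",o["clock"],"p",np.round(o["position"],4))
E
python3 - <<'E'
from h import *
a=.1542;err([.5994,-.2944,.006],[0,0,-1],[-np.sin(a),np.cos(a),0])
E
```

```text
shift now-axes [-0.0232 -0.0099  0.1607] goal-axes [-0.0233 -0.0096  0.1607] turn [ 0.0026  0.0015 -0.0006] F [0.4 1.  1.2] w 0.999 t 2.95 p [ 0.6038 -0.276   0.1266]
```

>>> move_arm:
  motion:
    - [[-0.012,-0.005,0.02],[0,0,0],1]
    - [[-0.011,-0.005,0.03],[0,0,0],1]
    - [[0,0,0.04],[0,0,0],1]
    - [[0,0,0.035],[0,0,0],1]
    - [[0,0,0.02],[0,0,0],1]
    - [[0,0,0.01],[0,0,0],1]
    - [[0,0,0],[0,0,0],1]
    - [[0,0,0],[0,0,0],1]

```text
clock: 3.75
position: [0.5991, -0.2943, 0.0098]
ee_rot: [0.651, 0.759, 0.0, 0.001]
ft_force: [0.0, 0.2, 0.5]
grip_width: 1.0
grasp_force: 0.0
```

```bash
python3 - <<'E'
from h import *
a=.1542;err([.5994,-.2944,.006],[0,0,-1],[-np.sin(a),np.cos(a),0])
E
```

```text
shift now-axes [-0.0002  0.0004  0.005 ] goal-axes [-0.0002  0.0004  0.005 ] turn [ 0.002   0.0013 -0.0004] F [0.  0.2 0.5] w 1.0 t 3.75 p [ 0.5991 -0.2943  0.0098]
```

>>> move_arm:
  motion:
    - [[0,0,0.007],[0,0,0],1]
    - [[0,0,0],[0,0,0],1]
    - [[0,0,0],[0,0,0],-1]
    - [[0,0,0],[0,0,0],-1]
    - [[0,0,0],[0,0,0],-1]
    - [[0,0,0],[0,0,0],-1]
    - [[0,0,0],[0,0,0],-1]
    - [[0,0,0],[0,0,0],-1]
    - [[0,0,0],[0,0,0],-1]
    - [[0,0,0],[0,0,0],-1]
  newtons: 70

```text
clock: 4.75
position: [0.5987, -0.294, 0.0039]
ee_rot: [0.651, 0.759, 0.0, 0.0]
ft_force: [-0.2, 1.0, 5.7]
grip_width: 0.5
grasp_force: 73.1
```

>>> move_arm:
  motion:
    - [[0,0,-0.02],[0,0,0],-1]
    - [[0,0,-0.05],[0,0,0],-1]
    - [[0,0,-0.05],[0,0,0],-1]
    - [[0,0,-0.05],[0,0,0],-1]
    - [[0,0,-0.05],[0,0,0],-1]
    - [[0,0,-0.03],[0,0,0],-1]
    - [[0,0,0],[0,0,0],-1]
    - [[0,0,0],[0,0,0],-1]
    - [[0,0,0],[0,0,0],-1]

```text
clock: 5.65
position: [0.5972, -0.2933, 0.1884]
ee_rot: [0.651, 0.759, -0.001, -0.002]
ft_force: [0.0, -0.4, -3.8]
grip_width: 0.5
grasp_force: 72.6
```

```bash
python3 - <<'E'
from h import *
import pickle
c=snap("wrist","pics/w3.png");pickle.dump((c,manip.get_obs()),open("c3.pkl","wb"))
b=cv2.imread("pics/w3.png");cv2.imwrite("pics/w3b.png",cv2.resize(b,(800,600),interpolation=cv2.INTER_CUBIC))
b=snap("side","pics/sd3.png")
C=pickle.load(open("c0.pkl","rb"))
print("can",ray(C["scene"],155,250,.003),ray(C["side"],217,147,.003))
print(manip.get_obs())
# predicted stone in tool frame, projected: corners
o=manip.get_obs();R=Ro.from_quat(o["ee_rot"])
for x in(70,-70):
  for y in(-22,22):
    for z in (-12,):  # stone end edge 20mm above underside; tool z of it = 3.9-20
      X=o["position"]+R.apply(np.array([x,y,3.9-20])/1e3);print(x,y,np.round(proj(c,X)*1.5625))
E
```

```text
can [0.68011659 0.46984613 0.003     ] [0.6770736 0.4359542 0.003    ]
{'clock': 5.75, 'joint_pos': array([ 0.33720152,  0.44437012,  0.06977758,  1.40051282, -0.03112346,
        1.30105299,  0.56266088]), 'joint_velocities': array([-0.00036314, -0.00369709,  0.00107747, -0.00966909,  0.00137157,
        0.00177717, -0.00075351]), 'tau': array([ 1.09358481e-02, -7.20507360e+01,  2.46791705e+00, -4.06098354e+01,
        4.01284313e-03,  2.50469078e-02,  2.05061951e-05]), 'position': array([ 0.59746193, -0.29337495,  0.18869557]), 'ee_rot': array([ 6.50600196e-01,  7.59418664e-01, -4.86233384e-04, -1.56232224e-03]), 'ft_force': array([ 0.87394114,  0.57330471, -3.12576114]), 'torque': array([-0.03725323,  0.04612957,  0.04438813]), 'grasp_force': 72.60867834091187, 'grip_width': 0.5040086761056711}
70 -22 [295. 166.]
70 22 [485. 166.]
-70 -22 [320. 625.]
-70 22 [460. 625.]
```

View pics/w3b.png

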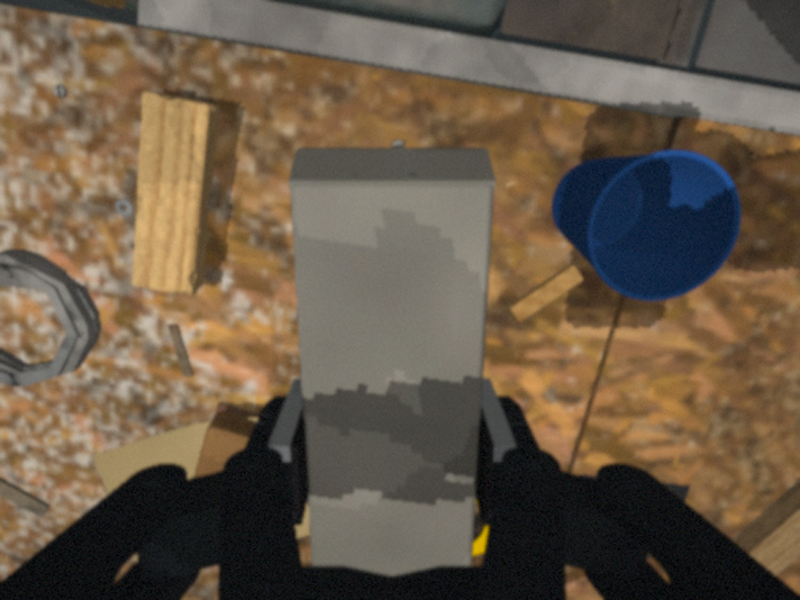

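The stone is held squarely between the pads. Its top-face edge is at row 181 (columns 293 to 493), and the end band runs up to row 149.

```bash
python3 - <<'E'
from h import *
import pickle
c,o=pickle.load(open("c3.pkl","rb"));R=Ro.from_quat(o["ee_rot"])
for dx in(0,2,4):
  print(dx,[np.round(proj(c,o["position"]+R.apply(np.array([x+dx,22,3.9-h])/1e3))*1.5625).tolist() for x,h in((64,32),(70,20),(70,12),(64,0),(-64,32))])
from fit import bedR
p=[.5794,.2142,.055];B=bedR(.325)
T=np.array(p)+B@[0,0,.1];err(T,-B[:,2],B[:,1]);print(T)
E
```

```text
0 [[492.0, 198.0], [484.0, 166.0], [478.0, 163.0], [470.0, 183.0], [466.0, 645.0]]
2 [[492.0, 189.0], [484.0, 157.0], [479.0, 155.0], [471.0, 175.0], [466.0, 640.0]]
4 [[493.0, 179.0], [485.0, 148.0], [479.0, 146.0], [471.0, 168.0], [466.0, 635.0]]
shift now-axes [0.6624 0.0226 0.0595] goal-axes [0.649  0.0956 0.1116] turn [-0.5797  0.0469 -0.2145] F [ 0.9  0.6 -3.1] w 0.504 t 5.75 p [ 0.5975 -0.2934  0.1887]
[0.53785773 0.20020242 0.1448794 ]
```

>>> move_arm:
  motion:
    - [[0.03,0.002,0],[-0.048,0.004,-0.018],-1]
    - [[0.05,0.002,0],[-0.048,0.004,-0.018],-1]
    - [[0.05,0.002,0],[-0.048,0.004,-0.018],-1]
    - [[0.05,0.002,0],[-0.048,0.004,-0.018],-1]
    - [[0.05,0.002,0],[-0.048,0.004,-0.018],-1]
    - [[0.05,0.002,0],[-0.048,0.004,-0.018],-1]
    - [[0.05,0.002,0],[-0.048,0.004,-0.018],-1]
    - [[0.05,0.002,0],[-0.048,0.004,-0.018],-1]
    - [[0.05,0.002,0],[-0.048,0.004,-0.018],-1]
    - [[0.05,0.002,0],[-0.048,0.004,-0.018],-1]
    - [[0.05,0.002,0],[-0.048,0.004,-0.018],-1]
    - [[0.05,0.002,0],[-0.048,0.004,-0.018],-1]

```text
clock: 6.95
position: [0.5125, 0.1338, 0.1962]
ee_rot: [0.568, 0.792, 0.182, 0.131]
ft_force: [1.0, 0.4, -4.2]
grip_width: 0.503
grasp_force: 72.6
```

```bash
cat > g.py <<'E'
from h import *
from fit import bedR
import sys
p=[.5794,.2142,.055];B=bedR(.325)
err(np.array(p)+B@(np.array([float(v) for v in sys.argv[1:4]])/1e3),-B[:,2],B[:,1])
o=manip.get_obs();print("F bed",np.round(B.T@o["ft_force"],1),"tcp bed mm",np.round(B.T@(o["position"]-p)*1e3,1))
E
python3 g.py -0.9 -3.7 90
```

```text
shift now-axes [0.0682 0.0232 0.1012] goal-axes [0.0682 0.023  0.1012] turn [-0.0007  0.0004  0.0028] F [ 1.   0.4 -4.2] w 0.503 t 6.95 p [0.5125 0.1338 0.1962]
F bed [-0.9  0.  -4.3] tcp bed mm [-18.1 -54.9 165.9]
```

>>> move_arm:
  motion:
    - [[0.02,0.01,0.01],[0,0,0],-1]
    - [[0.02,0.01,0.03],[0,0,0],-1]
    - [[0,0,0.03],[0,0,0],-1]
    - [[0,0,0.03],[0,0,0],-1]
    - [[0,0,0],[0,0,0],-1]
    - [[0,0,0],[0,0,0],-1]
    - [[0,0,0],[0,0,0],-1]

```text
clock: 7.65
position: [0.5482, 0.1757, 0.1371]
ee_rot: [0.568, 0.792, 0.183, 0.132]
ft_force: [-0.4, 1.0, -3.3]
grip_width: 0.504
grasp_force: 72.6
```

```bash
python3 g.py -0.9 -3.7 60
```

```text
shift now-axes [0.0304 0.001  0.0428] goal-axes [0.0304 0.001  0.0429] turn [0.0005 0.0012 0.0019] F [-0.4  1.  -3.3] w 0.504 t 7.65 p [0.5482 0.1757 0.1371]
F bed [-1.5  1.1 -2.9] tcp bed mm [ -1.6 -26.5  92.2]
```

>>> move_arm:
  motion:
    - [[0.02,0.001,0],[0,0,0],-1]
    - [[0.01,0,0.02],[0,0,0],-1]
    - [[0,0,0.02],[0,0,0],-1]
    - [[0,0,0],[0,0,0],-1]
    - [[0,0,0],[0,0,0],-1]
    - [[0,0,0],[0,0,0],-1]
    - [[0,0,0],[0,0,0],-1]

```text
clock: 8.35
position: [0.5544, 0.2014, 0.1106]
ee_rot: [0.568, 0.792, 0.183, 0.132]
ft_force: [-0.1, 0.3, -4.1]
grip_width: 0.504
grasp_force: 72.6
```

```bash
python3 g.py -0.9 -3.7 60; python3 - <<'E'
from h import *
import pickle
from fit import bedR,pts
w=snap("wrist","pics/w4.png");a=snap("scene","pics/a4.png");b=snap("side","pics/b4.png")
pickle.dump((w,a,b,manip.get_obs()),open("c4.pkl","wb"))
w=cv2.resize(cv2.imread("pics/w4.png"),(400,300))
A=cv2.resize(cv2.imread("pics/a4.png")[180:255,180:280],(400,300),interpolation=cv2.INTER_CUBIC)
Bm=cv2.resize(cv2.imread("pics/b4.png")[125:200,175:275],(400,300),interpolation=cv2.INTER_CUBIC)
W=cv2.resize(cv2.imread("pics/w4.png")[0:192,128:384],(400,300),interpolation=cv2.INTER_CUBIC)
cv2.imwrite("pics/m4.png",np.vstack([np.hstack([w,W]),np.hstack([A,Bm])]))
E
```

```text
shift now-axes [ 0.0006 -0.0004  0.0029] goal-axes [ 0.0006 -0.0004  0.0029] turn [0.0014 0.0014 0.0019] F [-0.1  0.3 -4.1] w 0.504 t 8.35 p [0.5544 0.2014 0.1106]
F bed [-1.8  0.3 -3.7] tcp bed mm [-0.6 -4.2 62.2]
```

View pics/m4.png

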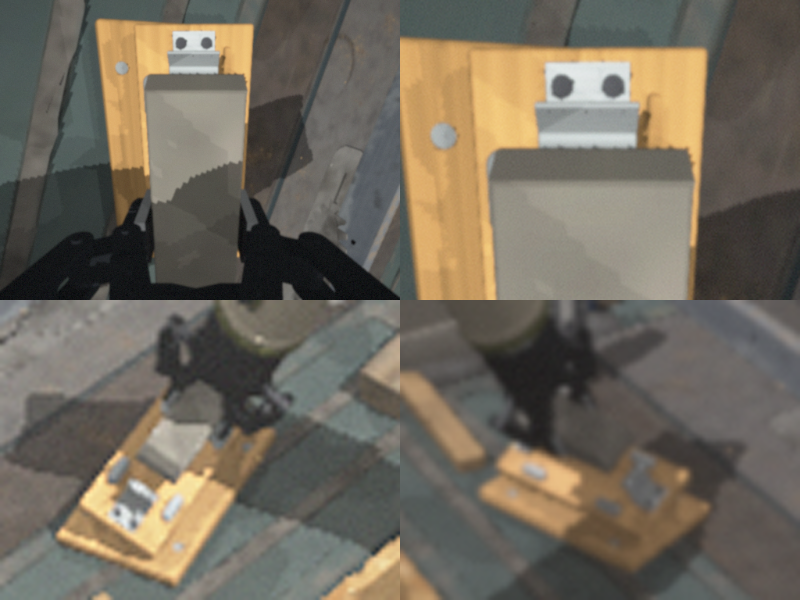

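The stone hovers squarely above the bed. The left clip is in view, centred at about x=587 in the crop, with the board end at row 48. I'll check this against the model.

```bash
python3 - <<'E'
from h import *
import pickle
from fit import pts
w,a,b,o=pickle.load(open("c4.pkl","rb"))
f=lambda X:np.round((proj(w,X)-[128,0])*1.5625+[400,0]).tolist()
p=[.5794,.2142,.325]
for n,P in dict(corners=[[-42.5,100,0],[42.5,100,0]],tip=[[-15,71.5,45],[15,71.5,45],[-15,75,45],[15,75,45]],nose=[[-15,65.5,31.5],[15,65.5,31.5]]).items(): print(n,[f(x) for x in pts(p,np.array(P)/1e3)])
R=Ro.from_quat(o["ee_rot"])
print("stone",[f(o["position"]+R.apply(np.array([x+3.7,y+.9,3.9-h])/1e3)) for x,h in((64,32),(70,20)) for y in(-22,22)])
E
```

```text
corners [[471.0, 49.0], [712.0, 50.0]]
tip [[540.0, 137.0], [644.0, 137.0], [540.0, 124.0], [644.0, 124.0]]
nose [[544.0, 156.0], [639.0, 156.0]]
stone [[488.0, 180.0], [695.0, 180.0], [496.0, 148.0], [687.0, 148.0]]
```

>>> move_arm:
  motion:
    - [[0.0003,-0.0019,0.01],[0,0,0],-1]
    - [[0,0,0.016],[0,0,0],-1]
    - [[0,0,0],[0,0,0],-1]
    - [[0,0,0],[0,0,0],-1]
    - [[0,0,0],[0,0,0],-1]

```text
clock: 9.0
position: [0.5608, 0.2042, 0.0913]
ee_rot: [0.568, 0.792, 0.182, 0.131]
ft_force: [0.7, -0.4, -3.5]
grip_width: 0.502
grasp_force: 72.6
```

```bash
python3 g.py -2.0 -3.9 3.9
```

```text
shift now-axes [-0.0004  0.001   0.0505] goal-axes [-0.0004  0.001   0.0505] turn [-0.0007  0.0007  0.0023] F [ 0.7 -0.4 -3.5] w 0.502 t 9.0 p [0.5608 0.2042 0.0913]
F bed [-1.  -0.5 -3.3] tcp bed mm [-2.8 -3.6 41.8]
```

Pressing in steps.

>>> move_arm:
  motion:
    - [[0,0.001,0.006],[0,0,0],-1]
    - [[0,0,0.006],[0,0,0],-1]
    - [[0,0,0.006],[0,0,0],-1]
    - [[0,0,0.006],[0,0,0],-1]
    - [[0,0,0],[0,0,0],-1]
    - [[0,0,0],[0,0,0],-1]

```text
clock: 9.6
position: [0.5692, 0.207, 0.0755]
ee_rot: [0.568, 0.792, 0.183, 0.132]
ft_force: [3.2, 1.7, -4.3]
grip_width: 0.504
grasp_force: 72.6
```

```bash
python3 g.py -2.0 -3.9 3.9
```

```text
shift now-axes [-0.0004 -0.0003  0.0263] goal-axes [-0.0005 -0.0003  0.0263] turn [0.0001 0.0004 0.0023] F [ 3.2  1.7 -4.3] w 0.504 t 9.6 p [0.5692 0.207  0.0755]
F bed [ 1.4  0.6 -5.4] tcp bed mm [-1.7 -3.6 23.7]
```

>>> move_arm:
  motion:
    - [[0,0,0.006],[0,0,0],-1]
    - [[0,0,0.006],[0,0,0],-1]
    - [[0,0,0],[0,0,0],-1]
    - [[0,0,0],[0,0,0],-1]

```text
clock: 10.0
position: [0.5725, 0.208, 0.0667]
ee_rot: [0.568, 0.792, 0.182, 0.131]
ft_force: [4.2, 2.9, -9.2]
grip_width: 0.502
grasp_force: 72.3
```

```bash
python3 g.py -2.0 -3.9 3.9
```

```text
shift now-axes [-0.0004  0.0007  0.0138] goal-axes [-0.0004  0.0007  0.0138] turn [-0.0016  0.0005  0.0023] F [ 4.2  2.9 -9.2] w 0.502 t 10.0 p [0.5725 0.208  0.0667]
F bed [  0.4   1.4 -10.4] tcp bed mm [-2.5 -3.6 14.2]
```

>>> move_arm:
  motion:
    - [[0,0.0004,0.005],[0,0,0],-1]
    - [[0,0,0.005],[0,0,0],-1]
    - [[0,0,0.002],[0,0,0],-1]
    - [[0,0,0],[0,0,0],-1]
    - [[0,0,0],[0,0,0],-1]

```text
clock: 10.5
position: [0.5763, 0.2095, 0.0591]
ee_rot: [0.568, 0.792, 0.182, 0.131]
ft_force: [-0.2, 2.5, -6.4]
grip_width: 0.504
grasp_force: 72.9
```

```bash
python3 g.py -2.0 -3.9 3.9
```

```text
shift now-axes [-0.0005  0.0002  0.0023] goal-axes [-0.0005  0.0002  0.0023] turn [-0.0014  0.0006  0.0024] F [-0.2  2.5 -6.4] w 0.504 t 10.5 p [0.5763 0.2095 0.0591]
F bed [-2.3  2.4 -6. ] tcp bed mm [-2.2 -3.5  5.6]
```

>>> move_arm:
  motion:
    - [[0,0,0.002],[0,0,0],-1]
    - [[0,0,0.002],[0,0,0],-1]
    - [[0,0,0.001],[0,0,0],-1]
    - [[0,0,0],[0,0,0],-1]
    - [[0,0,0],[0,0,0],-1]

```text
clock: 11.0
position: [0.577, 0.2095, 0.058]
ee_rot: [0.568, 0.792, 0.181, 0.132]
ft_force: [-40.8, -12.1, 41.3]
grip_width: 0.503
grasp_force: 80.5
```

```bash
python3 g.py -2.0 -3.9 3.9
```

```text
shift now-axes [-0.0003  0.0001  0.0006] goal-axes [-0.0003  0.0001  0.0006] turn [-0.0016  0.0034  0.0032] F [-40.8 -12.1  41.3] w 0.503 t 11.0 p [0.577  0.2095 0.058 ]
F bed [-20.1   1.6  55.8] tcp bed mm [-2.1 -3.7  4.3]
```

The stone is on the bed (contact force 56 N). Next I ease off, release and retreat.

>>> move_arm:
  motion:
    - [[0,0,-0.003],[0,0,0],-1]
    - [[0,0,0],[0,0,0],-1]
    - [[0,0,0],[0,0,0],0.3]
    - [[0,0,0],[0,0,0],0.6]
    - [[0,0,0],[0,0,0],0.8]
    - [[0,0,0],[0,0,0],0.8]
    - [[0,0,0],[0,0,0],0.8]
    - [[0,0,-0.02],[0,0,0],0.8]
    - [[0,0,-0.04],[0,0,0],0.8]
    - [[0,0,-0.05],[0,0,0],0.8]
    - [[0,0,-0.05],[0,0,0],0.8]
    - [[0,0,0],[0,0,0],0.8]

```text
clock: 12.2
position: [0.5286, 0.1934, 0.1713]
ee_rot: [0.567, 0.791, 0.185, 0.134]
ft_force: [0.3, 0.3, 0.1]
grip_width: 0.9
grasp_force: 0.0
```

```bash
python3 g.py -2.0 -3.9 100; python3 - <<'E'
from h import *
import pickle
from fit import pts
w=snap("wrist","pics/w5.png");a=snap("scene","pics/a5.png");b=snap("side","pics/b5.png")
pickle.dump(w,open("c5.pkl","wb"))
A=cv2.resize(cv2.imread("pics/a5.png")[180:255,180:280],(400,300),interpolation=cv2.INTER_CUBIC)
Bm=cv2.resize(cv2.imread("pics/b5.png")[125:200,175:275],(400,300),interpolation=cv2.INTER_CUBIC)
W=cv2.imread("pics/w5.png")[:300]
W=cv2.resize(W,(512,300));cv2.imwrite("pics/m5.png",np.vstack([np.hstack([W,np.zeros((300,288,3),np.uint8)]),np.hstack([A,Bm])]))
P=np.array([[x*22,y,z] for y,z in((64,32),(70,20),(-64,32)) for x in(-1,1)])/1e3
print([np.round(proj(w,X)).tolist() for X in pts([.5794,.2142,.325],P)])
E
```

```text
shift now-axes [-0.0005 -0.0053  0.038 ] goal-axes [-0.0005 -0.005   0.0381] turn [0.0091 0.0019 0.0028] F [0.3 0.3 0.1] w 0.9 t 12.2 p [0.5286 0.1934 0.1713]
F bed [ 0.3  0.2 -0.1] tcp bed mm [  1.7  -3.5 128.6]
[[214.0, 97.0], [279.0, 98.0], [215.0, 88.0], [277.0, 88.0], [219.0, 264.0], [274.0, 264.0]]
```

View pics/m5.png

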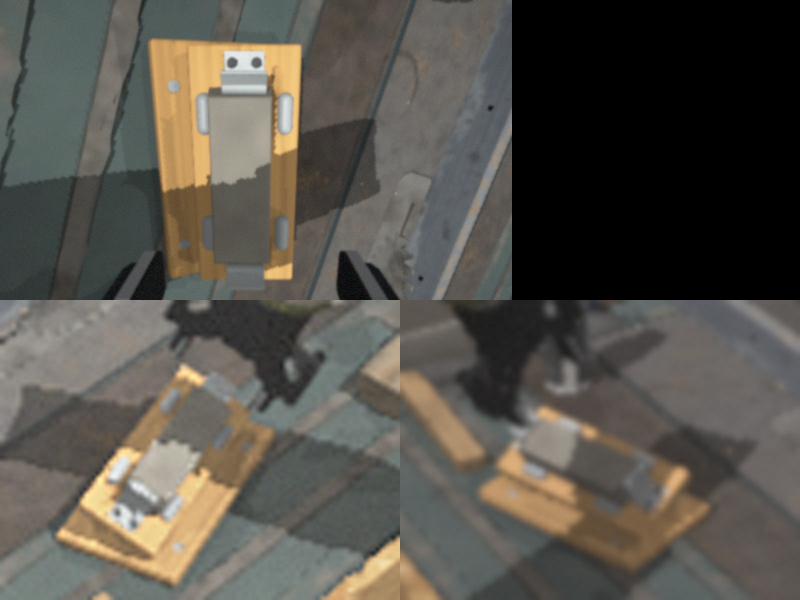

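The picture shows the stone lying flat between the rods. Its top edge is at row 97 and its lower end near row 265, both as predicted, and both clip noses are over its ends. The gripper is clear.

```bash
python3 -c "
from h import *
print(order.hand_in())"
```

```text
the job is handed in; nothing more can be done
None
```

The stone is pressed flat onto the bed with both clips closed over its ends, as the last pictures show; the gripper has let go and stands clear, and I handed the job in at about 12 s, though no verdict came back.

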